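Chock the canister on the draining board

ROBOT

A 7-joint arm with a two-finger parallel gripper is mounted at the origin on the work surface. World frame = base frame: x ahead of the robot, y to its left, z up, the work surface at z = 0. Lengths are in m, angles in rad, forces in N, time in s.
With the tool pointing down it reaches from about 0.35 to 0.9 m from the base axis. Payload 8.1 kg.
Tool frame: the origin (TCP) lies at the centre of the arm's flange, where the gripper is bolted on; the fingertips stand 178 mm ahead of it and the grasp point (between the pads) lies 159 mm ahead of it; z points along the fingers, y is the line along which they close (so a half turn about z gives the same grasp; the last joint's range is limited). The gripper opens to 92 mm and grips with 3 to 60 N. Pads are 19 mm wide; open, the fingers measure 130 mm over their backs; the gripper's body (75 mm by 190 mm) begins 47 mm behind the grasp point.
Start: joints at [-1.425, 0.434, 0.025, 1.573, -0.012, 1.134, -0.075], TCP at [0.154, 0.606, 0.405] pointing down, gripper open.
Joint ranges: [-2.62, 2.62], [-0.44, 2.09], [-1.27, 1.32], [0.08, 2.57], [-1.32, 4.46], [0.12, 2], [-2.74, 2.74]. Speed limits (rad/s): [2.22, 2.22, 3.01, 3.01, 3.14, 3.14, 3.14].

INTERFACE

Orientations are given as a rotation vector (axis times angle).
In Python, from cell import arm gives the robot as it stands. The module is installed in compiled form; this text tells all that it offers.
- The arm moves only by the shell command python3 -m inch 'ROWS' [FORCE]. ROWS is text: rows parted by semicolons, each of 5 numbers parted by spaces: the shift along the tool's x, y, z in m, then the turn about the tool's z in rad, then the finger opening in m, from 0 to 0.0918. In form: x y z roll fingers; .... A call has 1 to 5 rows; each row is the pose to reach, as a shift and turn from the pose commanded when the call began, along the tool's axes at that moment; what a row does not reach only later rows make up. A row lasts 1/10 s, in which the tool goes at most 50 mm and 8.59 degrees, less where a joint would pass 70% of its speed; a pose out of reach is approached as far as the arm can. A call with a gripper value outside its range is refused whole. The fingers move at their own pace and stop on an object; FORCE is the grip in N (left out, the last holds). Time passes only in rows, so rows that repeat a pose let the fingers close. It gives the time, the measured TCP pose, the force, the opening and the grip force at its end, in the units of the state.
- arm.observe(): the state, without advancing time (a new reading comes with each control period).
- arm.get_image(name): name is "side" or "top" or "wrist"; returns the picture (400x640x3 uint8, red, green, blue); there is no depth.
- arm.get_calibration(name): a dict with "intrinsics" (3x3 intrinsics, pixels), "distortion" ([k1, k2, p1, p2, k3] as OpenCV has them; the pictures are not rectified), "pose" (4x4, takes a point from camera to world coordinates). Camera axes: x right, y up, looking along -z (the intrinsics and any distortion apply to the point x, -y, -z); pixel columns grow to the right and rows downward; lengths in m; the calibration is good to about 2 mm. A picture is of the moment at which its call begins: read the wrist's pose just before it. get_calibration takes no time and is no camera call; for the wrist camera it gives the pose at the moment of the call.
- arm.sign_off(): hands the job in; it is judged then, once.
Trained networks look in the newest picture that a camera, given by its name, has taken for a name from the list of things; names that differ only in an ending like _2 or _b are one class to them, and where a whole thing is asked for, a point or a joint stands for the part that bears it (a point fixed in the world has none). Each returns a list of dicts, best first, with "conf" (0 to 1); they miss things now and then, are a little off and sometimes report something else, mostly with a low value. They report only what shows in the picture. A call takes as long as a camera call. They do not tell look-alikes from the thing itself.
- arm.look_for(camera, query): "point" ([row, column] in pixels, amid what is visible of it).
- arm.silhouettes(camera, query): "region" (400x640 bool, what is visible of it) and "point" ([row, column] in pixels, amid what is visible of it).
- arm.place_of(camera, query): "point" ([row, column] in pixels: a listed point, or the origin of a listed thing).
The state is a dict: "clock": time; "joints": joint angles; "dq": joint speeds; "joint_efforts": joint torques, N m; "position": TCP position; "ee_rot": TCP orientation; "force": force on the tool from outside, world axes, zero at the start; "ft_torque": the same for the moment, N m; "width": opening from 0.0 (shut) to 1.0 (fully open); "gripper_force": force on a finger pad.
Only numpy, scipy, OpenCV 4.12 (cv2) and the standard library are available. Lean on these libraries where they do the work, as an engineer would, in place of code of your own. Each camera call takes 0.05 s, during which the arm holds its last target. There are 200 camera calls.

TASK

The steel canister lying on the sloping draining board is kept from rolling only by the brown jar standing against its low side. Push the rubber wedge, thin end first, in under the canister's low side beside the jar until the canister is jammed square against the stop rail above it: a firm push of a kilogram or two, no ramming. Then stand the jar upright in the white spill tray, leaving the canister chocked there and the beaker and wash bottle as they are.

Things in the scene. Friction and masses are not known exactly. Their poses are not given: they have to be found in the camera images.
- board: Fixed stainless draining board, face 330 (x) by 300 mm (y). Origin: middle of its upper face. x level, along the canister; y up the 5 degree slope; z square to the face. Low side, y = -150: open drip channel 36 mm wide, 20 mm deep, outer wall 9 mm above the face's plane. Side rims 12 mm high at x = +-167. Near the high side a steel stop rail, 60 mm high, runs along x; it is fixed but set anywhere from y = 112 to 140.
- canister_mid (a point): Centre of the stainless canister: a plain cylinder 80 mm in diameter and 200 mm long, about 0.7 kg, lying with its axis along the board's x, free to roll. Its low side leans on the jar; above it is a gap of 8 to 32 mm to the stop rail, whose place is not reported: it is felt when the wedge stops moving easily.
- canister_near (a point): Centre of the canister's end at the board's -x side. With canister_far it tells whether the canister lies square (parallel to the board's x).
- canister_far (a point): Centre of the canister's end at the board's +x side (lid end).
- jar_mid (a point): Centre (half-way up) of the brown glass jar with a black screw cap: straight sides, 60 mm in diameter, 95 mm high, about 0.3 kg. It stands on the board against the canister's low side, about 60 mm towards the board's -x from the canister's middle, so the +x part of the canister is free for the wedge. z axis: up through the cap.
- wedge_mid (a point): Centre (30 mm above the sole) of the black rubber wedge: 84 mm long (y), 60 wide (x); heel face 60 mm high at y = -42; top falls evenly (34 degrees) to the 4 mm thin nose at y = +42. 0.18 kg, sole down on the bench; slides with 1 to 2 N. When its top just touches the canister, its nose is 18 mm short of the line on the board below the canister's axis; rolling the canister up takes up to 6 N in all.
- spill_tray: White spill tray, fixed on the bench, 200 mm (x) by 120 mm (y), walls 4 mm thick and 25 mm high. Origin: centre of its underside; inner floor 4 mm above the bench. The jar goes in the half on the tray's -x side (free middle at x = -45 mm); the wash bottle stands in the +x half.
- wash_bottle_mid (a point): Bystander: white plastic bottle, 52 mm in diameter, 126 mm high, standing in the spill tray; point 55 mm above its foot.
- beaker_mid (a point): Bystander: small glass beaker, 56 mm in diameter, 57 mm high, standing on the board's low corner on the -x side; point 28 mm above its foot.
Mind the look-alikes: they are no part of the job. Leave any purple or red look-alike of the part that bears wedge_mid alone. What is shaped like the part that bears jar_mid but blue or yellow is not meant.

How it is judged:
On the way:
1. the wedge is pushed in until it presses the canister with more than 4 N, square against the stop rail, while the jar still stands on the board (contact force between wedge and canister above 4 N and angle between the x axis of canister_mid and the x axis of board, either way round below 0.03 rad and z of jar_mid in the frame of board below 0.055 m and angle between jar_mid's own z axis and vertical below 0.2 rad), for 0.2 s.
At the end, for the whole second after the job is handed in: The canister square to the board (within 0.03 rad), still up the slope from where it began (by over 6 mm) and resting on the wedge (over 0.3 N); the jar upright (within 0.1 rad) on the floor of the spill tray (centre within 80 mm in x and 40 mm in y of the tray's middle); at rest and released (angle between the x axis of canister_mid and the x axis of board, either way round below 0.03 rad and contact force between wedge and canister above 0.3 N and distance of canister_mid from where it was at the start of the episode above 0.006 m and x of jar_mid in the frame of spill_tray between -0.08 and 0.08 m and y of jar_mid in the frame of spill_tray between -0.04 and 0.04 m and z of jar_mid in the frame of spill_tray below 0.056 m and angle between jar_mid's own z axis and vertical below 0.1 rad and linear speed of jar below 0.02 m/s and linear speed of canister below 0.01 m/s); the robot touches nothing.
It fails at once if the canister rolls away (its middle more than 45 mm from where it lay) (distance of canister_mid from where it was at the start of the episode above 0.045 m).
It fails at once if the canister is rammed (it and the wedge press on one another with more than 25 N) (contact force between wedge and canister above 25 N).
It fails at once if the wash bottle is tipped or the beaker moved by more than 30 mm (angle between wash_bottle_mid's own z axis and vertical above 0.5 rad or distance of beaker_mid from where it was at the start of the episode above 0.03 m).
It also fails if it takes over 64 s, if anything falls off the work surface, if the arm or the gripper's body presses on something with over 40 N, if the wrist force passes 120 N, or if a joint passes its speed limit or range.

## Working session

There is one attempt and no reset: what is moved stays moved. The work goes in short steps, Python scripts to look and compute and a shell command to move; the robot and the scene stay as the last step left them, time stands still between calls to the robot, and variables do not carry over. Pictures are saved under pics/ and viewed, at most 13 in all, crops included, and the job is handed in when it is done.

```bash
mkdir -p pics; ls; cat > h.py <<'E'
import numpy as np, cv2
from cell import arm
from scipy.spatial.transform import Rotation as R
def save(cam,name):
    im=arm.get_image(cam); cv2.imwrite('pics/'+name,im[:,:,::-1]); return im
def ray(cam,p):
    c=arm.get_calibration(cam); T=np.array(c['pose'])
    u=cv2.undistortPoints(np.array([[[p[1],p[0]]]],float),np.array(c['intrinsics']),np.array(c['distortion']))[0,0]
    d=T[:3,:3]@np.array([u[0],-u[1],-1]); return T[:3,3],d/np.linalg.norm(d)
def atz(cam,p,z):
    o,d=ray(cam,p); return o+d*(z-o[2])/d[2]
def tri(pairs):
    A=np.zeros((3,3));b=np.zeros(3)
    for o,d in pairs:
        M=np.eye(3)-np.outer(d,d);A+=M;b+=M@o
    x=np.linalg.solve(A,b); return x,[np.linalg.norm((np.eye(3)-np.outer(d,d))@(x-o)) for o,d in pairs]
def tool(v):
    "world vector -> tool axes"
    return R.from_rotvec(arm.observe()['ee_rot']).inv().apply(v)
E
python3 - <<'E'
from h import *
s=arm.observe();print({k:np.round(v,3) for k,v in s.items()})
print(R.from_rotvec(s['ee_rot']).as_matrix().round(3))
for c in('side','top'):
    save(c,c+'0.png');print(c,np.array(arm.get_calibration(c)['pose']).round(2)[:3,3])
Q=['board','canister_mid','canister_near','canister_far','jar_mid','wedge_mid','spill_tray','wash_bottle_mid','beaker_mid']
for q in Q:
    L={}
    for c in('side','top'):
        L[c]=arm.place_of(c,q); print(q,c,[(np.round(r['point']).tolist(),round(r['conf'],2)) for r in L[c]])
    for a in L['side'][:3]:
        for b in L['top'][:3]:
            x,e=tri([ray('side',a['point']),ray('top',b['point'])])
            if max(e)<.01: print('   ',x.round(4),np.round(e,4))
E
```

```text
pics
{'clock': np.float64(0.0), 'joints': array([-1.425,  0.435,  0.025,  1.574, -0.012,  1.134, -0.075]), 'dq': array([-0.   , -0.   , -0.002,  0.001,  0.002, -0.   , -0.002]), 'joint_efforts': array([-0.0000e+00, -6.6786e+01,  9.8500e-01, -3.1446e+01, -6.1000e-02,
        4.3000e-02,  0.0000e+00]), 'position': array([0.154, 0.606, 0.404]), 'ee_rot': array([-3.900e-01, -3.117e+00,  2.000e-03]), 'force': array([ 0.474, -1.144,  0.211]), 'ft_torque': array([ 0.034,  0.048, -0.003]), 'gripper_force': np.float64(0.0), 'width': np.float64(1.0)}
[[-0.969  0.246 -0.   ]
 [ 0.246  0.969 -0.002]
 [-0.    -0.002 -1.   ]]
side [ 0.21 -0.69  1.  ]
top [0.24 0.01 1.06]
board side [([184.0, 380.0], 0.66)]
board top [([154.0, 306.0], 0.88), ([186.0, 186.0], 0.45)]
    [0.574  0.0395 0.0395] [0.0012 0.0012]
canister_mid side [([154.0, 369.0], 0.61)]
canister_mid top [([151.0, 278.0], 0.84), ([115.0, 271.0], 0.64), ([175.0, 312.0], 0.17)]
    [0.5654 0.1067 0.09  ] [0.0006 0.0006]
canister_near side [([174.0, 334.0], 0.64)]
canister_near top [([191.0, 285.0], 0.62), ([114.0, 270.0], 0.54)]
    [0.46
[... 603 characters left out ...]
.0], 0.87), ([263.0, 215.0], 0.73), ([181.0, 186.0], 0.63), ([158.0, 463.0], 0.61)]
    [0.3511 0.3996 0.0098] [0.006 0.006]
    [0.4906 0.3338 0.0486] [0.0093 0.0093]
    [0.3031 0.26   0.0175] [0.001 0.001]
spill_tray side [([157.0, 367.0], 0.63), ([334.0, 407.0], 0.59)]
spill_tray top [([186.0, 456.0], 0.68), ([152.0, 279.0], 0.16)]
    [0.5617 0.1036 0.0828] [0.0027 0.0027]
    [ 5.014e-01 -3.463e-01  2.000e-04] [0.0038 0.0038]
wash_bottle_mid side [([188.0, 358.0], 0.61), ([318.0, 439.0], 0.58)]
wash_bottle_mid top [([157.0, 461.0], 0.88), ([196.0, 354.0], 0.41)]
    [ 0.5667 -0.347   0.0433] [0.0024 0.0024]
beaker_mid side [([224.0, 356.0], 0.79)]
beaker_mid top [([113.0, 271.0], 0.6)]
```

View pics/top0.png

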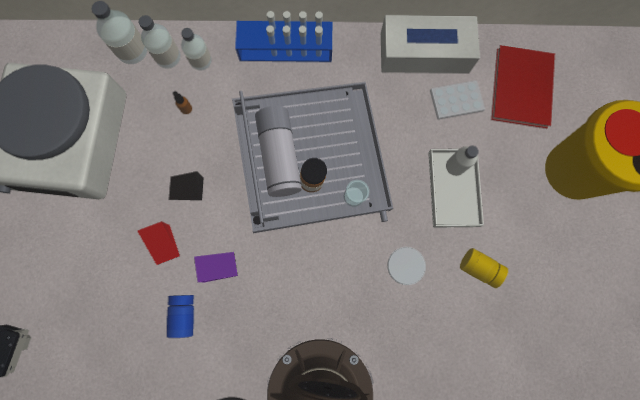

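View pics/side0.png

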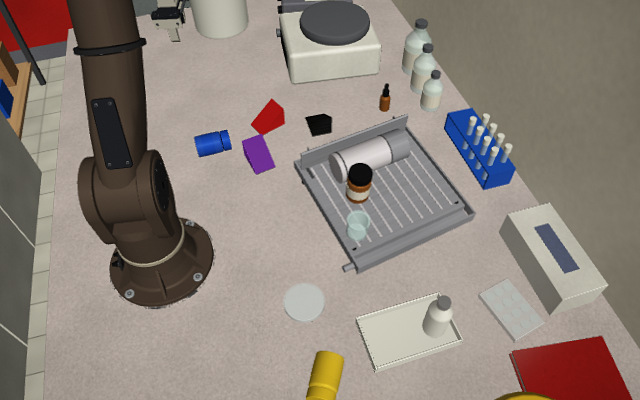

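The top view shows world +x as up and +y as left. The black wedge is at about (186,187), with the red (242,160) and purple (267,216) look-alikes nearby. The jar is at (175,313), the beaker at (192,357) and the tray at (188,456) with the wash bottle in its +x half. Next I'll refine the wedge, jar, canister and board yaw.

```bash
python3 - <<'E'
from h import *
im={c:arm.get_image(c) for c in('side','top')}
P={}
for c in('side','top'):
    for r in arm.silhouettes(c,'wedge_mid'):
        m=r['region'];col=im[c][m].mean(0)
        print(c,np.round(r['point']),round(r['conf'],2),m.sum(),col.round())
        if col.max()<45 and c=='top':
            cnt=max(cv2.findContours(m.astype(np.uint8),0,2)[0],key=cv2.contourArea)
            for p in cv2.approxPolyDP(cnt,2.5,True)[:,0]: print('   ',p,atz(c,p[::-1],.0)[:2].round(3),atz(c,p[::-1],.06)[:2].round(3))
        if col.max()<45: 
            for q in arm.place_of(c,'wedge_mid'):
                if np.hypot(*(np.array(q['point'])-r['point']))<15:P[c]=ray(c,q['point'])
if len(P)==2: print('wedge',tri(list(P.values())))
# board yaw from edges in top picture, rail/face points
for p in [(98,237),(230,252),(84,365),(210,389)]: print(p,atz('top',p,.04).round(3))
big=cv2.resize(im['top'][70:240,160:400],None,fx=3.3,fy=3.3,interpolation=2)
cv2.imwrite('pics/topz.png',big[:,:,::-1])
E
```

```text
side [152. 257.] 0.89 843 [110.  49. 145.]
side [123. 320.] 0.7 465 [20. 20. 19.]
side [154. 372.] 0.64 2257 [159. 155. 155.]
side [120. 269.] 0.6 695 [161.  21.  19.]
top [186. 189.] 0.7 842 [42. 40. 39.]
    [202 176] [0.526 0.309] [0.51  0.292]
    [197 172] [0.536 0.322] [0.52  0.305]
    [171 176] [0.525 0.389] [0.509 0.367]
    [170 198] [0.467 0.387] [0.455 0.366]
    [199 199] [0.465 0.313] [0.453 0.296]
top [240. 161.] 0.7 1137 [136.  39.  39.]
top [264. 214.] 0.61 1081 [102.  60. 131.]
wedge (array([0.49607296, 0.35229718, 0.02702806]), [np.float64(0.002957887558384817), np.float64(0.002957887558384894)])
(98, 237) [0.723 0.219 0.04 ]
(230, 252) [0.381 0.169 0.04 ]
(84, 365) [ 0.764 -0.11   0.04 ]
(210, 389) [ 0.433 -0.164  0.04 ]
```

View pics/topz.png

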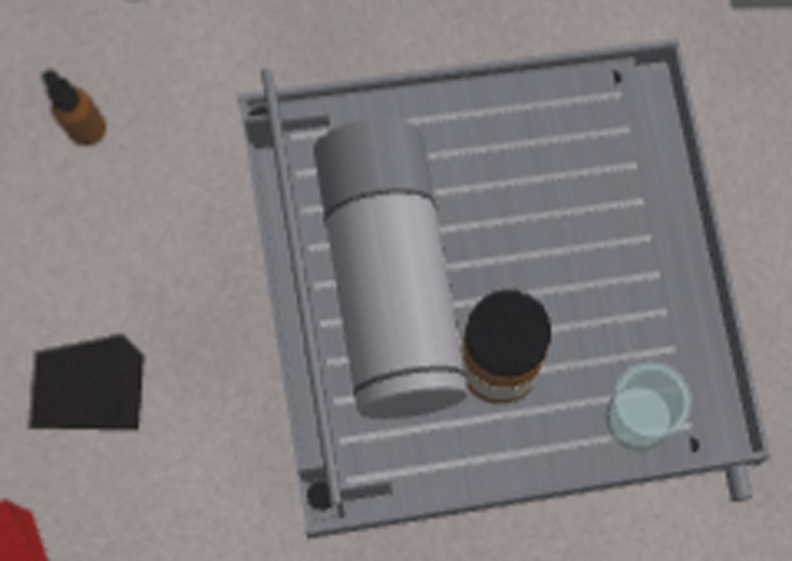

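The zoomed view shows the board with x at about 9° to world x. The canister lies along it with the jar on its low side, the rail on the left, and the beaker in the low corner at −x. It doesn't show which way the wedge points, so I'll look from above it.

```bash
python3 -m inch '-0.045 -0.02 0 0 0.09;-0.09 -0.04 0 0 0.09;-0.135 -0.06 0 0 0.09;-0.18 -0.08 0 0 0.09;-0.2 -0.085 0 0 0.09'
python3 -m inch '-0.045 -0.02 0 0 0.09;-0.09 -0.04 0 0 0.09;-0.135 -0.06 0 0 0.09;-0.18 -0.08 0 0 0.09;-0.18 -0.08 0 0 0.09'
python3 -m inch '0 0 0 0 0.09;0 0 0 0 0.09'
python3 - <<'E'
from h import *
s=arm.observe();print(s['position'],s['ee_rot'])
im=save('wrist','w0.png');print(np.array(arm.get_calibration('wrist')['pose']).round(3))
for r in arm.silhouettes('wrist','wedge_mid'):
    m=r['region'];col=im[m].mean(0);print(np.round(r['point']),round(r['conf'],2),col.round())
    if col.max()<50:
        cnt=max(cv2.findContours(m.astype(np.uint8),0,2)[0],key=cv2.contourArea)
        for p in cv2.approxPolyDP(cnt,5,True)[:,0]: print('   ',p,atz('wrist',p[::-1],.0)[:2].round(3),atz('wrist',p[::-1],.06)[:2].round(3))
E
```

```text
clock: 1.8
position: [0.3311, 0.4702, 0.4051]
ee_rot: [0.399, 3.114, -0.002]
force: [-0.4, 0.0, 0.5]
width: 0.98
gripper_force: 0.0
clock: 2.3
position: [0.4874, 0.3457, 0.405]
ee_rot: [0.407, 3.111, -0.004]
force: [0.2, 0.4, 0.1]
width: 0.98
gripper_force: 0.0
clock: 2.5
position: [0.4807, 0.3532, 0.4046]
ee_rot: [-0.387, -3.117, -0.001]
force: [-0.4, 0.1, 0.1]
width: 0.983
gripper_force: 0.0
[0.48066819 0.35321665 0.40463469] [-3.87488172e-01 -3.11673849e+00 -7.05382464e-04]
[[ 0.244 -0.925 -0.29   0.401]
 [ 0.97   0.233  0.073  0.374]
 [-0.    -0.299  0.954  0.385]
 [ 0.     0.     0.     1.   ]]
[ 30. 185.] 0.76 [ 85.  40. 116.]
[ 47. 329.] 0.74 [142.  23.  21.]
[189. 314.] 0.58 [17. 17. 17.]
    [343 152] [0.463 0.387] [0.453 0.385]
    [277 169] [0.463 0.302] [0.453 0.314]
    [272 182] [0.478 0.292] [0.466 0.304]
    [288 228] [0.543 0.294] [0.52  0.307]
    [353 198] [0.523 0.386] [0.504 0.384]
```

View pics/w0.png

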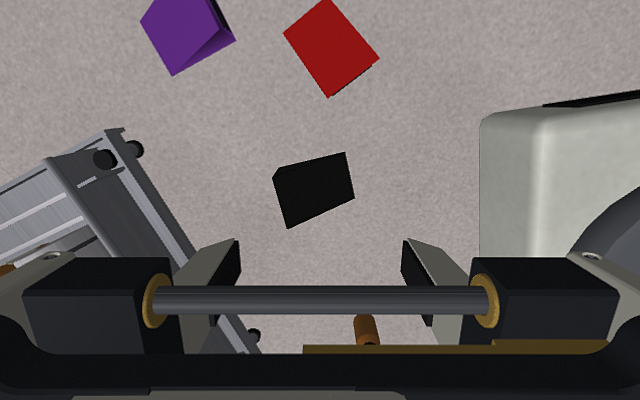

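The wrist view shows the black wedge at (314,189), with its visible flank on the camera side. The outline fits a heel at world y≈0.303, a nose at y≈0.387, and x from 0.463 to 0.523, so it is square to the world axes with its nose already towards +y. I'll grip it across x.

```bash
python3 -m inch '-0.016 -0.016 0 0.15 0.09;-0.016 -0.016 0 0.3 0.09;-0.016 -0.016 0 0.45 0.09;-0.016 -0.016 0 0.6 0.09;-0.016 -0.016 0 0.7 0.09' >/dev/null
python3 -m inch '0 0 0 0.15 0.09;0 0 0 0.3 0.09;0 0 0 0.45 0.09;0 0 0 0.62 0.09;0 0 0 0.62 0.09'>/dev/null
python3 -m inch '0 0 0.04 0 0.09;0 0 0.06 0 0.09;0 0 0.06 0 0.09;0 0 0.06 0 0.09'
python3 - <<'E'
from h import *
s=arm.observe();print(s['position'],s['joints'].round(2));print(R.from_rotvec(s['ee_rot']).as_matrix().round(3))
im=save('wrist','w1.png')
for r in arm.silhouettes('wrist','wedge_mid'):
    m=r['region'];col=im[m].mean(0);print(np.round(r['point']),round(r['conf'],2),col.round())
    if col.max()<50:
        cnt=max(cv2.findContours(m.astype(np.uint8),0,2)[0],key=cv2.contourArea)
        for p in cv2.approxPolyDP(cnt,5,True)[:,0]: print('   ',p,atz('wrist',p[::-1],.0)[:2].round(3),atz('wrist',p[::-1],.06)[:2].round(3))
E
```

```text
clock: 4.0
position: [0.493, 0.3333, 0.3452]
ee_rot: [-2.216, -2.227, 0.0]
force: [-0.1, -0.5, 0.7]
width: 0.982
gripper_force: 0.0
[0.49297935 0.33330067 0.34523097] [-0.98  0.46  0.43  1.75 -0.22  0.98 -0.47]
[[-0.005  1.    -0.   ]
 [ 1.     0.005  0.   ]
 [ 0.    -0.    -1.   ]]
[183. 323.] 0.83 [17. 18. 17.]
    [293 132] [0.465 0.387] [0.47  0.392]
    [288 228] [0.457 0.282] [0.464 0.306]
    [351 229] [0.528 0.281] [0.521 0.305]
    [350 133] [0.523 0.386] [0.518 0.391]
[118. 175.] 0.77 [137.  24.  22.]
[244. 131.] 0.75 [ 77.  37. 105.]
```

```bash
python3 -m inch '0 0 0.05 0 0.09;0 0 0.1 0 0.09;0 0 0.14 0 0.09;0 0 0.161 0 0.09;0 0 0.161 0 0.09'
python3 -m inch '0 0 0 0 0.05;0 0 0 0 0.05;0 0 0 0 0.05;0 0 0 0 0.05;0 0 0 0 0.05' 20
python3 -m inch '0 0 0 0 0.05;0 0 0 0 0.05;0 0 -0.03 0 0.05;0 0 -0.08 0 0.05;0 0 -0.08 0 0.05'
python3 - <<'E'
from h import *
Q=['board','canister_mid','canister_near','canister_far','jar_mid','beaker_mid']
for k in range(1):
  for q in Q:
    L={c:arm.place_of(c,q) for c in('side','top')} if k==0 else 0
    for a in L['side'][:4]:
        for b in L['top'][:4]:
            x,e=tri([ray('side',a['point']),ray('top',b['point'])])
            if max(e)<.008 and .38<x[0]<.8 and -.15<x[1]<.2: print(q,x.round(4),np.round(e,4),a['conf'],b['conf'])
E
```

```text
clock: 4.6
position: [0.4926, 0.3326, 0.182]
ee_rot: [-2.218, -2.224, 0.005]
force: [-0.1, -1.2, 0.4]
width: 0.977
gripper_force: 0.0
clock: 5.1
position: [0.4934, 0.3331, 0.1848]
ee_rot: [-2.219, -2.224, -0.002]
force: [-2.1, -0.4, 8.6]
width: 0.654
gripper_force: 20.0
clock: 5.6
position: [0.4953, 0.3336, 0.2696]
ee_rot: [2.219, 2.222, 0.015]
force: [0.8, -0.0, -1.5]
width: 0.651
gripper_force: 20.0
board [0.5799 0.0413 0.0296] [0.0015 0.0015] 0.86 0.83
canister_mid [0.561  0.1106 0.0874] [0.0036 0.0036] 0.89 0.87
canister_near [0.4663 0.084  0.086 ] [0.0003 0.0003] 0.59 0.73
canister_far [0.664  0.1231 0.0817] [0.0031 0.0031] 0.72 0.66
jar_mid [0.5059 0.0322 0.0659] [0.0016 0.0016] 0.75 0.74
beaker_mid [ 0.464  -0.0792  0.0556] [0.002 0.002] 0.76 0.75
```

```bash
python3 -m inch '0 0 -0.045 0 0.05;0 0 -0.096 0 0.05;-0.03 0.01 -0.096 -0.05 0.05;-0.075 0.025 -0.096 -0.1 0.05;-0.12 0.04 -0.096 -0.16 0.05' >/dev/null
python3 - <<'E'
from h import *
s=arm.observe();print(s['position']);print(R.from_rotvec(s['ee_rot']).as_matrix().round(3))
print(tool(np.array([.611,-.03,.36])-s['position']))
E
```

```text
[0.53347882 0.21219368 0.36012529]
[[-0.166  0.986  0.001]
 [ 0.986  0.166  0.001]
 [ 0.     0.001 -1.   ]]
[-2.51684091e-01  3.63654533e-02  5.14525695e-05]
```

```bash
python3 -m inch '-0.045 0.007 0 0 0.05;-0.09 0.014 0 0 0.05;-0.135 0.02 0 0 0.05;-0.18 0.028 0 0 0.05;-0.225 0.034 0 0 0.05' >/dev/null
python3 -m inch '-0.027 0.002 0 0 0.05;-0.027 0.002 0 0 0.05;-0.027 0.002 0.04 0 0.05;-0.027 0.002 0.06 0 0.05;-0.027 0.002 0.06 0 0.05'
python3 - <<'E'
from h import *
s=arm.observe();print(s['position'],s['force'])
im=save('wrist','w2.png')
for q in('canister_mid','canister_near','canister_far','jar_mid'):
    for r in arm.place_of('wrist',q)[:2]: print(q,np.round(r['point']),round(r['conf'],2),atz('wrist',r['point'],{'j':.08}.get(q[0],.084)).round(3))
E
```

```text
clock: 7.7
position: [0.6082, -0.0289, 0.2967]
ee_rot: [-2.031, -2.391, 0.006]
force: [0.7, -1.2, -2.7]
width: 0.651
gripper_force: 20.0
[ 0.60820638 -0.02892501  0.29672778] [ 0.68507294 -1.24618754 -2.74365482]
```

View pics/w2.png

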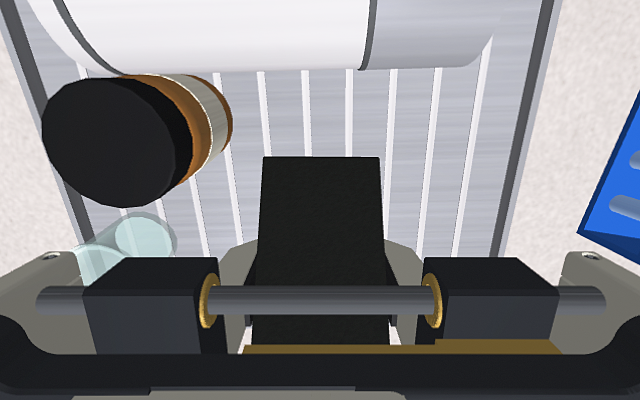

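The wrist view shows the wedge held nose towards the canister and parallel to the board's ribs. The jar is well to its left (x<232), so I'll lower it.

```bash
python3 -m inch '0 0 0.03 0 0.05;0 0 0.055 0 0.05;0 0 0.066 0 0.05;0 0 0.066 0 0.05'
for i in 1; do python3 -m inch '0 0 0.004 0 0.05;0 0 0.004 0 0.05' 6; python3 -m inch '0 0 0.004 0 0.05;0 0 0.004 0 0.05'; python3 -m inch '0 0 0.004 0 0.05;0 0 0.004 0 0.05'; done
```

```text
clock: 8.35
position: [0.6094, -0.0302, 0.2333]
ee_rot: [-2.034, -2.393, 0.002]
force: [0.7, -0.8, -1.3]
width: 0.65
gripper_force: 20.0
clock: 8.55
position: [0.61, -0.03, 0.2306]
ee_rot: [2.034, 2.393, 0.002]
force: [0.6, -0.5, -2.0]
width: 0.655
gripper_force: 6.0
clock: 8.75
position: [0.6099, -0.0301, 0.2262]
ee_rot: [2.034, 2.393, 0.001]
force: [1.2, -1.2, -1.6]
width: 0.656
gripper_force: 6.0
clock: 8.95
position: [0.6101, -0.0304, 0.2222]
ee_rot: [2.034, 2.392, 0.001]
force: [2.7, -2.8, 1.9]
width: 0.651
gripper_force: 6.0
```

```bash
python3 -m inch '0 0 0.003 0 0.05;0 0 0.003 0 0.05';python3 -m inch '0 0 0.002 0 0.05;0 0 0.002 0 0.05'
python3 -m inch '0 0 0 0 0.075;0 0 0 0 0.075;0 0 0 0 0.075'
python3 -m inch '0 0 -0.05 0 0.075;0 0 -0.1 0 0.075;0 0 -0.14 0 0.075;0 0 -0.14 0 0.075'
python3 - <<'E'
from h import *
im=save('wrist','w3.png')
for c in('wrist','top','side'):
  if c!='wrist': im=save(c,c+'3.png')
  for q in('wedge_mid','canister_mid','canister_near','canister_far','jar_mid'):
    for r in arm.place_of(c,q)[:3]:
        p=np.round(r['point']).astype(int);print(c,q,p,round(r['conf'],2),im[p[0],p[1]],atz(c,r['point'],{'j':.082,'w':.062}.get(q[0],.083)).round(3))
E
```

```text
clock: 9.15
position: [0.6101, -0.0305, 0.2194]
ee_rot: [2.034, 2.392, 0.001]
force: [1.1, -2.3, 3.6]
width: 0.652
gripper_force: 6.0
clock: 9.35
position: [0.6101, -0.0305, 0.2175]
ee_rot: [2.034, 2.392, 0.002]
force: [0.7, -2.6, 4.9]
width: 0.654
gripper_force: 6.1
clock: 9.65
position: [0.61, -0.0303, 0.2172]
ee_rot: [2.034, 2.393, 0.001]
force: [2.7, -3.9, 4.3]
width: 0.81
gripper_force: 2.1
clock: 10.05
position: [0.6106, -0.03, 0.362]
ee_rot: [2.031, 2.39, 0.009]
force: [0.9, -0.2, -0.8]
width: 0.822
gripper_force: 0.0
wrist wedge_mid [184 319] 0.83 [23 25 24] [ 0.605 -0.017  0.062]
wrist canister_near [104 284] 0.26 [158 159 167] [0.567 0.046 0.083]
top canister_mid [195 351] 0.41 [200 222 223] [ 0.46  -0.069  0.083]
top jar_mid [268 485] 0.65 [225 197  37] [ 0.291 -0.375  0.082]
side wedge_mid [154 256] 0.97 [120  50 159] [0.287 0.219 0.062]
side wedge_mid [119 265] 0.78 [174  20  18] [0.34  0.347 0.062]
side wedge_mid [193 400] 0.67 [13 13 12] [ 0.604 -0.019  0.062]
side canister_mid [155 368] 0.96 [229 225 225] [0.565 0.109 0.083]
side canister_near [170 336] 0.76 [96 92 92] [0.468 0.083 0.083]
side jar_mid [187 356] 0.85 [119  70  29] [0.499 0.016 0.082]
side jar_mid [378 326] 0.85 [214 180  34] [ 0.295 -0.41   0.082]
```

View pics/w3.png

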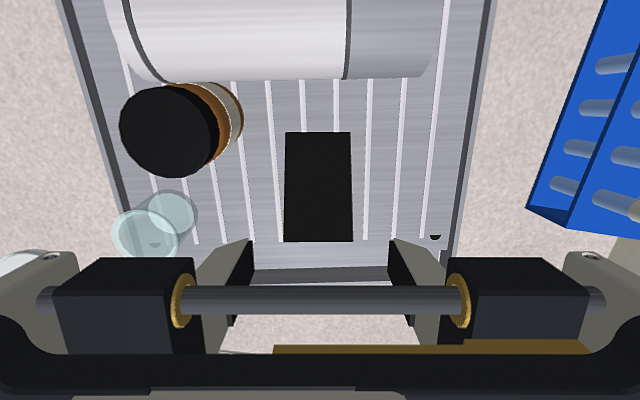

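The wrist view shows the wedge resting square on the board at (318,186), clear of the jar. Now I'll turn the gripper a quarter and close the fingers, so the narrow side of the body clears the jar, and come down behind the heel.

```bash
python3 -m inch '-0.04 0 0 -0.14 0.05;-0.075 0 0 -0.28 0.03;-0.075 0 0 -0.42 0.0;-0.075 0 0 -0.56 0.0;-0.075 0 0 -0.7 0.0' 20 >/dev/null
python3 -m inch '0 0 0 -0.14 0;0 0 0 -0.28 0;0 0 0 -0.42 0;0 0 0 -0.56 0;0 0 0 -0.7 0' >/dev/null
python3 -m inch '0 0 0 -0.14 0;0 0 0 -0.17 0;0 0 0 -0.17 0;0 0 0 -0.17 0'
python3 - <<'E'
from h import *
s=arm.observe();print(s['position'],s['joints'].round(2));print(R.from_rotvec(s['ee_rot']).as_matrix().round(3))
im=save('wrist','w4.png')
for r in arm.silhouettes('wrist','wedge_mid')[:1]:
    cnt=max(cv2.findContours(r['region'].astype(np.uint8),0,2)[0],key=cv2.contourArea);print(r['conf'])
    for p in cv2.approxPolyDP(cnt,5,True)[:,0]: print('   ',p,atz('wrist',p[::-1],.035)[:2].round(3),atz('wrist',p[::-1],.092)[:2].round(3))
print(tool(np.array([.6225,-.1045,.242])-s['position']))
E
```

```text
clock: 12.35
position: [0.6216, -0.1041, 0.3567]
ee_rot: [-0.248, 3.132, 0.0]
force: [-0.0, 0.3, 0.9]
width: 0.004
gripper_force: 0.0
[ 0.62161408 -0.10409122  0.35672714] [ 0.03  0.48  0.08  1.62 -0.04  1.04  1.85]
[[-0.988 -0.157  0.   ]
 [-0.157  0.988  0.   ]
 [-0.     0.    -1.   ]]
0.65
    [460 161] [0.572 0.025] [ 0.566 -0.002]
    [370 160] [ 0.585 -0.061] [ 0.576 -0.072]
    [370 240] [ 0.667 -0.044] [ 0.643 -0.058]
    [451 222] [0.634 0.034] [0.617 0.006]
[-0.0008059  -0.00053912  0.11472719]
```

```bash
python3 -m inch '0 0 0.05 0 0;0 0 0.09 0 0;0 0 0.115 0 0;0 0 0.115 0 0'
python3 -m inch '0 0.008 0 0 0;0 0.014 0 0 0;0 0.018 0 0 0'
python3 -m inch '0 0.005 0 0 0;0 0.01 0 0 0;0 0.015 0 0 0;0 0.02 0 0 0'
python3 -m inch '0 0.005 0 0 0;0 0.01 0 0 0;0 0.015 0 0 0;0 0.02 0 0 0'
```

```text
clock: 12.85
position: [0.6201, -0.1037, 0.2381]
ee_rot: [0.251, -3.125, -0.002]
force: [-0.8, 1.6, 0.1]
width: 0.004
gripper_force: 0.0
clock: 13.15
position: [0.6194, -0.085, 0.2436]
ee_rot: [-0.254, 3.128, 0.0]
force: [-0.5, 0.6, 0.4]
width: 0.007
gripper_force: 0.0
clock: 13.55
position: [0.6161, -0.0677, 0.243]
ee_rot: [-0.25, 3.129, -0.003]
force: [1.0, -4.5, 6.4]
width: 0.009
gripper_force: 2.8
clock: 13.95
position: [0.6129, -0.0479, 0.2429]
ee_rot: [-0.25, 3.129, -0.003]
force: [-0.3, -5.2, 5.6]
width: 0.004
gripper_force: 2.7
```

```bash
python3 -m inch '0 0 -0.002 0 0;0 0.005 -0.003 0 0;0 0.01 -0.0035 0 0;0 0.015 -0.004 0 0'
python3 -m inch '0 0.005 -0.0005 0 0;0 0.01 -0.001 0 0;0 0.012 -0.0012 0 0'
python3 - <<'E'
from h import *
im=save('wrist','w5.png')
for c in('wrist','side'):
  if c=='side': im=arm.get_image(c)
  for q in('wedge_mid','canister_mid','canister_near','canister_far','jar_mid'):
    for r in arm.place_of(c,q)[:3]:
        p=np.round(r['point']).astype(int);print(c,q,p,round(r['conf'],2),im[p[0],p[1]],atz(c,r['point'],{'j':.082,'w':.062}.get(q[0],.083)).round(3))
E
```

```text
clock: 14.35
position: [0.6098, -0.0316, 0.2458]
ee_rot: [-0.253, 3.131, -0.0]
force: [0.2, -1.6, 0.3]
width: 0.001
gripper_force: 1.0
clock: 14.65
position: [0.6079, -0.0192, 0.2469]
ee_rot: [0.254, -3.131, -0.001]
force: [1.3, -2.7, 0.2]
width: 0.003
gripper_force: 0.8
wrist wedge_mid [262 435] 0.66 [28 29 27] [0.604 0.048 0.062]
side wedge_mid [174 390] 0.98 [14 14 15] [0.604 0.048 0.062]
side wedge_mid [116 264] 0.84 [178  23  20] [0.34  0.36  0.062]
side wedge_mid [155 257] 0.65 [121  51 162] [0.289 0.215 0.062]
side canister_mid [153 370] 0.78 [230 227 226] [0.572 0.114 0.083]
side canister_near [171 337] 0.65 [98 94 94] [0.469 0.078 0.083]
side canister_far [143 403] 0.68 [42 37 32] [0.67  0.123 0.083]
side jar_mid [144 215] 0.72 [ 44  94 203] [0.186 0.266 0.082]
side jar_mid [190 356] 0.68 [113  66  28] [0.498 0.008 0.082]
```

View pics/w5.png

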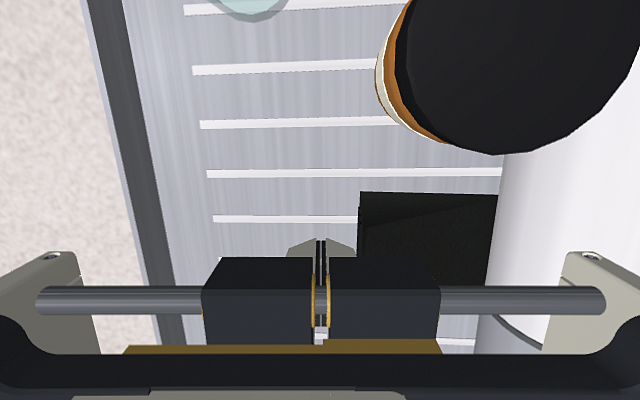

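The wrist view shows the wedge tip now near the canister edge (500,200), still square and clear of the jar. I'll continue in small steps.

```bash
python3 -m inch '0 0.003 -0.0003 0 0;0 0.006 -0.0006 0 0;0 0.008 -0.0007 0 0'|grep -E "pos|force:"
python3 -m inch '0 0.0015 -0.0001 0 0;0 0.003 -0.0003 0 0;0 0.004 -0.0004 0 0'|grep -E "pos|force:"
python3 -m inch '0 0.0015 -0.0001 0 0;0 0.003 -0.0003 0 0;0 0.004 -0.0004 0 0'|grep -E "pos|force:"
```

```text
position: [0.607, -0.0125, 0.2479]
force: [1.1, -3.9, 1.3]
gripper_force: 2.1
position: [0.6061, -0.0084, 0.2481]
force: [1.5, -3.9, 1.0]
gripper_force: 1.9
position: [0.6053, -0.0042, 0.2484]
force: [1.5, -4.2, 1.2]
gripper_force: 2.0
```

```bash
python3 -m inch '0 0.001 -0.0001 0 0;0 0.002 -0.0002 0 0;0 0.003 -0.0003 0 0'|grep -E "pos|force:"
python3 -m inch '0 0.001 -0.0001 0 0;0 0.002 -0.0002 0 0;0 0.003 -0.0003 0 0'|grep -E "pos|force:"
```

```text
position: [0.6049, -0.0014, 0.2488]
force: [1.1, -4.6, 1.0]
gripper_force: 2.2
position: [0.6044, 0.0016, 0.249]
force: [1.1, -2.8, 0.6]
gripper_force: 2.2
```

```bash
python3 -m inch '0 0.001 -0.0001 0 0;0 0.002 -0.0002 0 0;0 0.003 -0.0003 0 0'|grep -E "pos|force:"
python3 -m inch '0 0.001 -0.0001 0 0;0 0.002 -0.0002 0 0;0 0.003 -0.0003 0 0'|grep -E "pos|force:"
python3 - <<'E'
from h import *
im=arm.get_image('side');arm.get_image('top')
for c in('side','top'):
  for q in('wedge_mid','canister_mid','canister_near','canister_far'):
    for r in arm.place_of(c,q)[:3]:
        x=atz(c,r['point'],{'j':.082,'w':.062}.get(q[0],.083))
        if .45<x[0]<.7:print(c,q,round(r['conf'],2),x.round(3))
E
```

```text
position: [0.6039, 0.0046, 0.2493]
force: [0.4, -3.8, 1.0]
gripper_force: 2.2
position: [0.6035, 0.0076, 0.2496]
force: [0.5, -3.8, 1.8]
gripper_force: 2.2
side wedge_mid 0.73 [0.599 0.078 0.062]
side canister_mid 0.9 [0.562 0.13  0.083]
side canister_near 0.59 [0.457 0.104 0.083]
side canister_near 0.26 [ 0.55  -0.359  0.083]
side canister_far 0.94 [0.662 0.144 0.083]
top wedge_mid 0.72 [ 0.486 -0.314  0.062]
top canister_mid 0.9 [0.559 0.119 0.083]
top canister_far 0.92 [0.652 0.146 0.083]
```

```bash
python3 -m inch '0 0.001 -0.0001 0 0;0 0.002 -0.0002 0 0;0 0.003 -0.0003 0 0'|grep -E "pos|force:"
python3 -m inch '0 0.001 -0.0001 0 0;0 0.002 -0.0002 0 0'|grep -E "pos|force:"
```

```text
position: [0.6032, 0.0093, 0.2502]
force: [0.4, -9.1, 4.5]
gripper_force: 4.5
position: [0.6031, 0.0101, 0.2507]
force: [1.3, -12.3, 5.4]
gripper_force: 6.4
```

```bash
python3 -m inch '0 0.001 -0.0001 0 0;0 0.002 -0.0002 0 0'|grep -E "pos|force:"
python3 -m inch '0 0.001 -0.0001 0 0;0 0.002 -0.0002 0 0'|grep -E "pos|force:"
```

```text
position: [0.603, 0.0107, 0.2512]
force: [1.6, -16.9, 8.1]
gripper_force: 8.5
position: [0.6029, 0.0114, 0.2517]
force: [1.6, -20.6, 8.7]
gripper_force: 10.6
```

The wedge has met the stop: force rose to 20 N with hardly any motion. I'll hold there, check squareness, then back off.

```bash
python3 -m inch '0 0 0 0 0;0 0 0 0 0;0 0 0 0 0'|grep -E "pos|force:"
python3 - <<'E'
from h import *
arm.get_image('side');im=save('top','top6.png')
for c in('side','top'):
  for q in('wedge_mid','canister_mid','canister_near','canister_far','jar_mid'):
    for r in arm.place_of(c,q)[:3]:
        x=atz(c,r['point'],{'j':.082,'w':.062}.get(q[0],.083))
        if .45<x[0]<.7 and x[1]>-.2:print(c,q,round(r['conf'],2),x.round(3))
big=cv2.resize(im[70:240,160:400],None,fx=3.3,fy=3.3,interpolation=2)
cv2.imwrite('pics/topz6.png',big[:,:,::-1])
E
python3 -m inch '0 -0.003 0 0 0;0 -0.01 0 0 0;0 -0.03 0 0 0;0 -0.07 0 0 0;0 -0.1 0 0 0'|grep -E "pos|force:"
python3 -m inch '0 0 -0.05 0 0;0 0 -0.09 0 0;0 0 -0.09 0 0;0 0 -0.09 0 0'|grep -E "pos|force:"
python3 - <<'E'
from h import *
im=save('top','top7.png');w=save('wrist','w7.png')
big=cv2.resize(im[70:240,160:400],None,fx=2.3,fy=2.3,interpolation=2)
cv2.imwrite('pics/mix7.png',np.vstack([cv2.resize(w,(552,345)),big[:250]])[:,:,::-1])
for q in('canister_near','canister_far'):
    print(q,[(np.round(r['point']),round(r['conf'],2),atz('wrist',r['point'],.085).round(3)) for r in arm.place_of('wrist',q)[:2]])
E
```

```text
position: [0.6029, 0.0113, 0.2517]
force: [1.2, -19.0, 7.3]
gripper_force: 9.7
side wedge_mid 0.71 [0.596 0.084 0.062]
side canister_mid 0.82 [0.563 0.125 0.083]
side canister_near 0.91 [0.461 0.102 0.083]
side canister_far 0.89 [0.662 0.143 0.083]
side jar_mid 0.76 [0.501 0.02  0.082]
top canister_mid 0.77 [0.567 0.131 0.083]
top canister_far 0.95 [0.66  0.146 0.083]
position: [0.6182, -0.083, 0.2504]
force: [0.3, 0.2, -0.3]
gripper_force: 0.0
position: [0.6183, -0.0814, 0.3414]
force: [0.1, 1.1, 0.5]
gripper_force: 0.0
canister_near []
canister_far [(array([  4., 354.]), 0.19, array([ 0.472, -0.083,  0.085]))]
```

View pics/mix7.png

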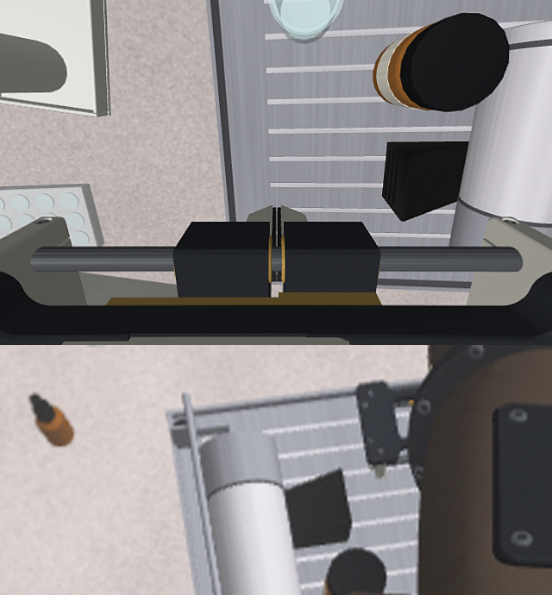

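The views show the canister parallel to the rail with the wedge under it, yawed slightly, and the jar still upright. Next I'll go over the jar with the gripper turned back.

```bash
python3 -m inch '0 0 -0.04 0.1 0.02;0 0.02 -0.07 0.24 0.05;0.03 0.05 -0.07 0.38 0.075;0.06 0.08 -0.07 0.52 0.075;0.093 0.124 -0.07 0.66 0.075'>/dev/null
python3 -m inch '0 0 0 0.14 0.075;0 0 0 0.28 0.075;0 0 0 0.42 0.075;0 0 0 0.56 0.075;0 0 0 0.7 0.075'>/dev/null
python3 -m inch '0 0 0 0.14 0.075;0 0 0 0.21 0.075;0 0 0 0.21 0.075;0 0 0 0.21 0.075'
python3 - <<'E'
from h import *
s=arm.observe();print(s['position']);print(R.from_rotvec(s['ee_rot']).as_matrix().round(3))
im=save('wrist','w8.png')
for q in('jar_mid','spill_tray'):
  for r in arm.silhouettes('wrist',q)[:2]:
    cnt=max(cv2.findContours(r['region'].astype(np.uint8),0,2)[0],key=cv2.contourArea);print(q,r['conf'],r['point'],cv2.boundingRect(cnt))
print([(np.round(r['point']),atz('wrist',r['point'],.087).round(4),round(r['conf'],2)) for r in arm.place_of('wrist','jar_mid')])
for z in(.05,.087,.13): print(z,atz('wrist',(300,320),z).round(3))
im=arm.get_image('top')
for q in('spill_tray','wash_bottle_mid'):
  for r in arm.place_of('top',q)[:2]: print(q,r['point'],round(r['conf'],2),atz('top',r['point'],0.0 if q[0]=='s' else .059).round(3))
for p in [(151,431),(149,477),(226,483),(226,434)]: print(atz('top',p,.025).round(3))
E
```

```text
clock: 22.15
position: [0.5099, 0.0219, 0.4099]
ee_rot: [-2.031, -2.396, 0.001]
force: [-0.4, -0.0, -0.5]
width: 0.815
gripper_force: 0.0
[0.50985671 0.02189323 0.409924  ]
[[-0.164  0.986 -0.001]
 [ 0.986  0.164 -0.   ]
 [-0.    -0.001 -1.   ]]
jar_mid 0.74 [200.0, 311.5] (281, 152, 67, 88)
[]
0.05 [ 0.534 -0.132  0.05 ]
0.087 [ 0.53  -0.106  0.087]
0.13 [ 0.525 -0.077  0.13 ]
spill_tray [186.2, 453.4] 0.7 [ 0.503 -0.339  0.   ]
[ 0.589 -0.278  0.025]
[ 0.596 -0.397  0.025]
[ 0.397 -0.399  0.025]
[ 0.396 -0.277  0.025]
```

View pics/w8.png

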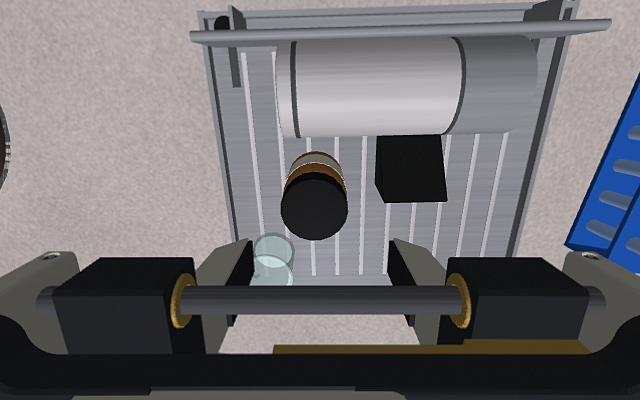

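The wrist view shows the canister parallel to the stop rail and the wedge square under it at (410,168). The cap centre is at about (314,206), and the nearest wedge edge is at x=376.

```bash
python3 - <<'E'
from h import *
for z in(.130,.135): print(atz('wrist',(206,314),z).round(4), tool(atz('wrist',(206,314),z)-arm.observe()['position']).round(4))
a,b=atz('wrist',(206,281),.135),atz('wrist',(206,348),.135);print('cap dia',np.linalg.norm(a-b))
print('wedge edge',atz('wrist',(168,376),.08),atz('wrist',(200,384),.03))
E
```

```text
[0.5044 0.0165 0.13  ] [-0.0041 -0.0064  0.2805]
[0.5042 0.0182 0.135 ] [-0.0025 -0.0063  0.2755]
cap dia 0.05734841836255226
wedge edge [0.5610758  0.04969945 0.08      ] [0.58937174 0.00465929 0.03      ]
```

```bash
python3 -m inch '-0.001 -0.0065 0.04 0 0.078;-0.001 -0.0065 0.08 0 0.078;-0.001 -0.0065 0.11 0 0.078;-0.001 -0.0065 0.13 0 0.078;-0.001 -0.0065 0.139 0 0.078'
python3 -m inch '0 0 0 0 0.05;0 0 0 0 0.05;0 0 0 0 0.05;0 0 0 0 0.05;0 0 0 0 0.05' 15
python3 -m inch '0 0 -0.01 0 0.05;0 0 -0.03 0 0.05;0 0 -0.07 0 0.05;0 0 -0.11 0 0.05;0 0 -0.11 0 0.05'
```

```text
clock: 23.0
position: [0.5032, 0.0196, 0.2698]
ee_rot: [-2.033, -2.393, 0.003]
force: [0.2, 1.0, -0.5]
width: 0.851
gripper_force: 0.0
clock: 23.5
position: [0.5042, 0.0196, 0.2726]
ee_rot: [2.034, 2.393, 0.003]
force: [-1.2, -0.9, 7.3]
width: 0.653
gripper_force: 15.0
clock: 24.0
position: [0.5051, 0.0194, 0.3868]
ee_rot: [2.031, 2.389, 0.011]
force: [0.6, 0.3, -3.1]
width: 0.647
gripper_force: 15.0
```

```bash
python3 -m inch '-0.03 -0.01 0 0.14 0.05;-0.07 -0.023 0 0.28 0.05;-0.11 -0.036 0 0.42 0.05;-0.15 -0.049 0 0.56 0.05;-0.19 -0.062 0 0.7 0.05'>/dev/null
python3 -m inch '0 0 0 0.14 0.05;0 0 0 0.28 0.05;0 0 0 0.42 0.05;0 0 0 0.56 0.05;0 0 0 0.7 0.05'>/dev/null
python3 -m inch '0 0 0 0.14 0.05;0 0 0 0.28 0.05;0 0 0 0.34 0.05;0 0 0 0.34 0.05'
python3 - <<'E'
from h import *
s=arm.observe();print(s['joints'].round(2));print(R.from_rotvec(s['ee_rot']).as_matrix().round(3))
print(tool(np.array([.451,-.339,.386])-s['position']).round(3))
E
```

```text
clock: 25.4
position: [0.4728, -0.1774, 0.3809]
ee_rot: [-3.141, 0.012, 0.002]
force: [0.6, -0.3, -4.4]
width: 0.649
gripper_force: 15.0
[-0.37  0.32  0.81  1.94 -0.27  1.   -1.02]
[[ 1.    -0.008 -0.001]
 [-0.008 -1.     0.   ]
 [-0.001 -0.    -1.   ]]
[-0.021  0.162 -0.005]
```

```bash
python3 -m inch '-0.005 0.04 0 0 0.05;-0.01 0.08 0 0 0.05;-0.015 0.12 0 0 0.05;-0.02 0.15 0 0 0.05;-0.021 0.162 0 0 0.05'>/dev/null
python3 -m inch '0 0 0 0 0.05;0 0 0 0 0.05'
python3 - <<'E'
from h import *
im=save('wrist','w9.png')
for q in('spill_tray','wash_bottle_mid'):
  for r in arm.place_of('wrist',q)[:2]: print(q,np.round(r['point']),round(r['conf'],2),atz('wrist',r['point'],0.0 if q[0]=='s' else .059).round(3))
E
```

```text
clock: 26.1
position: [0.4512, -0.3388, 0.381]
ee_rot: [-3.14, 0.009, 0.001]
force: [0.8, 1.0, -3.9]
width: 0.652
gripper_force: 15.0
spill_tray [134. 320.] 0.79 [ 0.498 -0.337  0.   ]
```

View pics/w9.png

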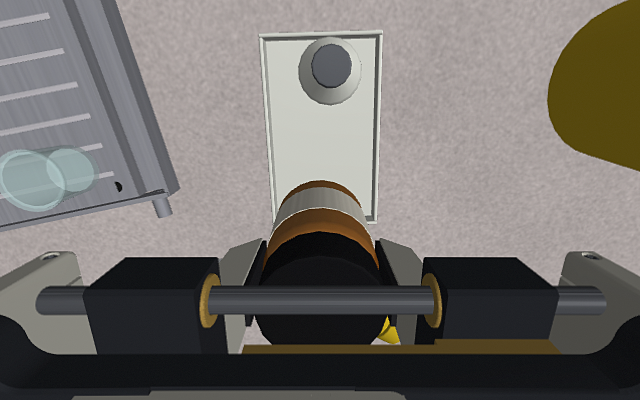

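The wrist view shows the jar lined up above the −x half of the tray, with the wash bottle at (330,68) well away. I'll lower it, feeling for the floor.

```bash
python3 -m inch '0 0 0.04 0 0.05;0 0 0.08 0 0.05;0 0 0.11 0 0.05;0 0 0.13 0 0.05;0 0 0.13 0 0.05'|grep -E "pos|force:"
python3 -m inch '0 0 0.004 0 0.05;0 0 0.004 0 0.05'|grep -E "pos|force:"
python3 -m inch '0 0 0.004 0 0.05;0 0 0.004 0 0.05'|grep -E "pos|force:"
python3 -m inch '0 0 0.003 0 0.05;0 0 0.003 0 0.05'|grep -E "pos|force:"
```

```text
position: [0.4508, -0.3378, 0.2491]
force: [0.1, 0.5, -4.5]
gripper_force: 15.0
position: [0.4516, -0.3397, 0.2484]
force: [-0.0, -0.1, -4.0]
gripper_force: 15.0
position: [0.4512, -0.3397, 0.2439]
force: [-0.8, 0.1, -5.0]
gripper_force: 15.0
position: [0.451, -0.3396, 0.2404]
force: [-0.4, 0.2, -5.0]
gripper_force: 15.0
```

```bash
python3 -m inch '0 0 0.003 0 0.05;0 0 0.003 0 0.05'|grep -E "pos|force:"
python3 -m inch '0 0 0.002 0 0.05;0 0 0.002 0 0.05'|grep -E "pos|force:"
python3 -m inch '0 0 0.002 0 0.05;0 0 0.002 0 0.05'|grep -E "pos|force:"
```

```text
position: [0.4509, -0.3396, 0.2372]
force: [-0.6, 0.8, -4.1]
gripper_force: 15.0
position: [0.4509, -0.3397, 0.2353]
force: [-0.7, 0.4, -4.0]
gripper_force: 15.0
position: [0.4517, -0.3398, 0.234]
force: [0.7, 0.4, 2.8]
gripper_force: 15.0
```

```bash
python3 -m inch '0 0 0.002 0 0.05;0 0 0.003 0 0.05;0 0 0.003 0 0.05' 4|grep -E "pos|force:"
python3 -m inch '0 0 0 0 0.064;0 0 0 0 0.07;0 0 0 0 0.076;0 0 0 0 0.08;0 0 0 0 0.08'|grep -E "pos|force:|width"
python3 -m inch '0 0 -0.03 0 0.08;0 0 -0.08 0 0.08;0 0 -0.13 0 0.08;0 0 -0.16 0 0.08'|grep -E "pos|force:"
python3 -m inch '-0.04 -0.03 0 0 0.08;-0.09 -0.06 0 0 0.08;-0.12 -0.08 0 0 0.08;-0.12 -0.08 0 0 0.08'|grep -E "pos|force:"
python3 - <<'E'
from h import *
a=save('side','side10.png');b=save('top','top10.png')
for c in('side','top'):
  for q in('jar_mid','canister_mid','canister_near','canister_far','wedge_mid'):
    for r in arm.place_of(c,q)[:3]: print(c,q,round(r['conf'],2),atz(c,r['point'],.0515 if q[0]=='j' else .083).round(3))
cv2.imwrite('pics/mix10.png',np.hstack([a[100:,260:500],cv2.resize(b[70:240,230:500],None,fx=1.7,fy=1.7)[:289] if 0 else cv2.copyMakeBorder(cv2.resize(b[70:240,230:500],None,fx=1.75,fy=1.75),0,3,0,0,0)])[:,:,::-1])
E
```

```text
position: [0.4516, -0.3398, 0.2308]
force: [4.3, 1.1, 5.0]
gripper_force: 4.0
position: [0.4508, -0.3397, 0.2304]
force: [0.2, 0.8, 0.5]
width: 0.867
gripper_force: 0.0
position: [0.4508, -0.3405, 0.394]
force: [1.3, -0.0, -0.6]
gripper_force: 0.0
position: [0.3264, -0.2565, 0.3895]
force: [1.7, -0.6, 1.2]
gripper_force: 0.0
side jar_mid 0.94 [ 0.449 -0.345  0.051]
side jar_mid 0.62 [ 0.295 -0.403  0.051]
side jar_mid 0.6 [0.184 0.309 0.051]
side canister_mid 0.76 [0.564 0.133 0.083]
side canister_far 0.82 [0.662 0.149 0.083]
side wedge_mid 0.88 [0.298 0.207 0.083]
side wedge_mid 0.68 [0.583 0.068 0.083]
top jar_mid 0.72 [0.174 0.331 0.052]
top jar_mid 0.67 [ 0.453 -0.344  0.052]
top jar_mid 0.67 [ 0.285 -0.385  0.052]
top canister_mid 0.69 [0.553 0.131 0.083]
top canister_near 0.72 [0.453 0.108 0.083]
top canister_far 0.79 [0.657 0.143 0.083]
top wedge_mid 0.95 [0.343 0.376 0.083]
top wedge_mid 0.87 [0.586 0.061 0.083]
top wedge_mid 0.83 [0.298 0.239 0.083]Traceback (most recent call last):
  File "<stdin>", line 6, in <module>
    return _nx.concatenate(arrs, 1, dtype=dtype, casting=casting)
           ~~~~~~~~~~~~~~~^^^^^^^^^^^^^^^^^^^^^^^^^^^^^^^^^^^^^^^
ValueError: all the input array dimensions except for the concatenation axis must match exactly, but along dimension 0, the array at index 0 has size 300 and the array at index 1 has size 301
```

View pics/side10.png

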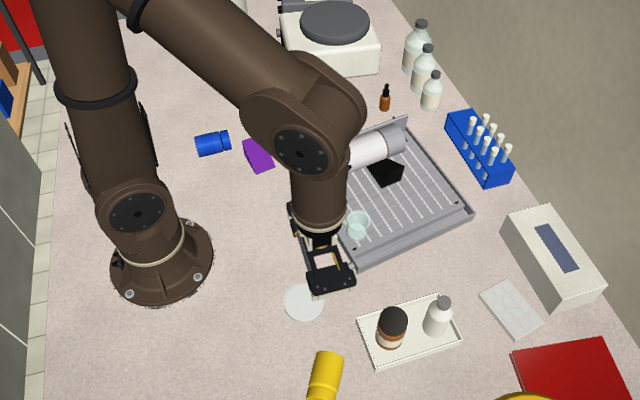

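The side view shows the jar upright in the tray at (391,327) next to the wash bottle, the canister still chocked by the wedge at (385,172), and the arm clear. I'm handing it in.

```bash
python3 -c "
from cell import arm
print(arm.sign_off(), arm.observe()['clock'])"
```

```text
the job is handed in; nothing more can be done
the job is handed in; nothing more can be done
```

I handed the job in with the canister chocked by the wedge against the stop rail, square to it as far as the pictures show, and the jar upright in the spill tray. The beaker and wash bottle were left alone, the final push peaked at about 20 N at the wrist, and no verdict was returned.

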